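Discard expired vials through the flap of a medicine-waste container

ROBOT

A 6-joint arm with a two-finger parallel gripper is mounted at the origin on a cart in front of the work surface, level with it; the furniture and walls round the work are solid. World frame = base frame: x ahead of the robot, y to its left, z up, the work surface at z = 0. Lengths are in m, angles in rad, forces in N, time in s.
With the tool pointing down it reaches from about 0.275 to 0.725 m from the base axis. Payload 5.6 kg.
Tool frame: the origin (TCP) lies at the very end of the fingers, on their centre line; the grasp point (between the pads) lies 19 mm behind it; z points along the fingers, y is the line along which they close (so a half turn about z gives the same grasp; the last joint's range is limited). The gripper opens to 85 mm and grips with 20 to 120 N. Pads are 22 mm wide; open, the fingers measure 114 mm over their backs; the gripper's body (76 mm by 85 mm) begins 54 mm behind the grasp point. The pads swing forward as they close: fully open they stand 13 mm farther back than shut.
Start: joints at [1.548, 0.255, 0.108, 0, -1.424, -0.285], TCP at [0.167, 0.524, 0.231] pointing down, gripper open.
Joint ranges: [-2.95, 2.95], [-1.21, 1.97], [-1.09, 1.5], [-2.87, 1.71], [-2.94, -0.07], [-3.05, 3.05]. Speed limits (rad/s): [2.57, 2.57, 3.14, 3.14, 3.14, 3.14].

INTERFACE

Orientations are given as [roll, pitch, yaw] about the fixed x, y, z axes, in that order (R = Rz(yaw) Ry(pitch) Rx(roll)).
In Python, from station import ctrl gives the robot as it stands.
- The arm moves only by the tool play_rows, never from a script. Its argument "plan" is a list of rows, each a list of 3 entries, a list of its own where there are three numbers: the turn, a rotation vector about the world's x, y, z in degrees, then the shift along the world's x, y, z in mm, then the closure, from -1 (fully open) to 1 (shut). A call has 1 to 10 rows; each row is the pose to reach, as a shift and turn from the pose commanded when the call began; what a row does not reach only later rows make up. A row lasts 1/8 s, in which the tool goes at most 62.5 mm and 10.7 degrees, less where a joint would pass 70% of its speed; a pose out of reach is approached as far as the arm can. A call with a gripper value outside its range is refused whole. The fingers move at their own pace and stop on an object; "grip_force" is the grip in N (left out, the last holds). Time passes only in rows, so rows that repeat a pose let the fingers close. It gives the time, the measured TCP pose, the force, the opening and the grip force at its end, in the units of the state.
- ctrl.observe(): the state, without advancing time (a new reading comes with each control period).
- ctrl.capture(name): name is "scene" or "top" or "wrist"; returns a dict with "image" (420x560x3 uint8, red, green, blue), "intrinsics" (3x3 intrinsics, pixels), "world_to_cam" (4x4, takes a point from world to camera coordinates); the wrist camera has in their place "T_tool_cam" (4x4, takes a point from camera to tool coordinates, whose origin is the TCP and whose axes are the flange's). Camera axes: x right, y down, z forward; pixel columns grow to the right and rows downward; lengths in m; the calibration is good to about 2 mm. The wrist camera is an equidistant fisheye: a pixel r from the principal point sees the ray r / f radians off the axis. A picture is of the moment at which its call begins: read the wrist's pose just before it. There is no depth.
- ctrl.job_done(): hands the job in; it is judged then, once.
The state is a dict: "clock": time; "q": joint angles; "dq": joint speeds; "joint_efforts": joint torques, N m; "position": TCP position; "ee_rot": TCP orientation; "force": force on the tool from outside, world axes, zero at the start; "ft_torque": the same for the moment, N m; "finger_gap": opening from 0.0 (shut) to 1.0 (fully open); "finger_force": force on a finger pad.
Only numpy, scipy, OpenCV 4.12 (cv2) and the standard library are available. Lean on these libraries where they do the work, as an engineer would, in place of code of your own. Each camera call takes 0.05 s, during which the arm holds its last target. There are 200 camera calls.

TASK

The five vials in the scoop tray have expired and belong in the medicine-waste container: first turn the container's red-knobbed lever all the way up to open its inlet flap, then tip all five vials from the tray down the funnel into the container. Set the empty tray back on the table, standing flat, and turn the lever all the way down again so that the flap is fully shut. Leave the other things on the table where they are.

Things in the scene. Friction and masses are not known exactly. Their poses are not given: they have to be found in the camera images.
- waste_box: Medicine-waste container, unmoving: white box 190 (x) x 220 (y) mm, blue lid 200 x 230 mm with its top at z 167 mm. Origin: centre of the underside; front (clear window, lever) to -x. A square steel funnel centred on top narrows from a 144 mm mouth at z 212 mm to an 84 mm throat at z 167 mm, with the hinged steel flap below; hollow inside: 180 x 210 x 149 mm high
- inlet_mouth (a point): centre of the funnel's mouth, level with its rim (212 mm above the table); axes as the container's
- lever_hinge (a point): point on the axis of the lever's shaft, in the lever's plane: 150 mm in front (-x) of the container's centre, 42 mm to its -y side, 155 mm up. The shaft runs along the container's x axis; the front of the container is 55 mm behind this plane (the lid's edge 50 mm)
- lever_knob (a point): centre of the red ball knob, 30 mm in diameter, at the end of the lever, 90 mm from the shaft's axis; the lever itself is a steel bar 7 mm thick (along the shaft) and 16 mm wide. Axes turn with the lever: -y points outward along it
- inlet_lever (a joint): angle of the lever, and of the flap on the same shaft: 0 = shut (lever level, pointing to the container's -y side, flap level across the throat), 1.57 = open (lever straight up, flap hanging down). A stop at either end; it stays where it is left (about 2 N at the knob moves it)
- scoop_tray: aluminium scoop tray standing flat, 66 mm wide (y), 176 mm long (x), with 2.5 mm walls 38 mm high along both sides and at the back; 160 g. Origin: centre of the underside; the back wall is at x = +82 mm; from x = -50 mm the 3 mm floor ramps up by 17 degrees to the open pouring lip at x = -94 mm, z 16 mm, where the sides are about 30 mm high
- vial_1: expired glass vial with a green cap, 21 mm in diameter, 55 mm long, 25 g, lying across the tray. Origin: centre of its bottom; z axis towards the cap
- vial_2: expired vial like vial_1
- vial_3: expired vial like vial_1
- vial_4: expired vial like vial_1
- vial_5: expired vial like vial_1
- clipboard: bystander: clipboard with a list, 328 x 225 x 16 mm; origin: centre of the underside
- marker_black: bystander: black marker, 133 mm long; origin: centre of the underside
- ink_stamp: bystander: upright hand stamp, 27 x 46 x 74 mm; origin: centre of the underside
- calculator: bystander: calculator, 112 x 66 x 15 mm; origin: centre of the underside
- thermo_logger: bystander: white temperature logger, 56 x 95 x 20 mm; origin: centre of the underside
- ice_pack: bystander: blue ice pack, 90 x 180 x 30 mm; origin: centre of the underside
- dropper_bottle: bystander: amber dropper bottle, 33 mm in diameter, 102 mm high; origin: centre of the underside

How it is judged:
On the way, in this order (a step that is already met when the one before it is completed fails the run):
1. the lever is turned fully up (over 1.35 rad) while all five vials still lie in the tray (value of joint inlet_lever above 1.35 rad and distance between each of vial_1, vial_2, vial_3, vial_4, vial_5 and scoop_tray below 0.12 m), for 0.2 s.
2. all five vials are inside the container, below the flap's shaft (x of vial_1 in the frame of waste_box between -0.095 and 0.095 m and y of vial_1 in the frame of waste_box between -0.11 and 0.11 m and z of each of vial_1, vial_2, vial_3, vial_4, vial_5 in the frame of waste_box below 0.13 m and x of vial_2 in the frame of waste_box between -0.095 and 0.095 m and y of vial_2 in the frame of waste_box between -0.11 and 0.11 m and x of vial_3 in the frame of waste_box between -0.095 and 0.095 m and y of vial_3 in the frame of waste_box between -0.11 and 0.11 m and x of vial_4 in the frame of waste_box between -0.095 and 0.095 m and y of vial_4 in the frame of waste_box between -0.11 and 0.11 m and x of vial_5 in the frame of waste_box between -0.095 and 0.095 m and y of vial_5 in the frame of waste_box between -0.11 and 0.11 m), for 0.2 s.
At the end, for the whole second after the job is handed in: All five vials are inside the container (below the flap), the lever is back down with the flap shut (within 0.12 rad of its stop), and the empty tray stands flat and at rest on the table (tilted less than 0.08 rad, underside within 8 mm of the table top) (all of step 2 and value of joint inlet_lever below 0.12 rad and angle between scoop_tray's own z axis and vertical below 0.08 rad and height (world z) of scoop_tray between -0.008 and 0.008 m and linear speed of scoop_tray below 0.02 m/s and velocity of joint inlet_lever below 0.05 rad/s); the robot touches nothing.
It fails at once if a bystander (clipboard, marker, stamp, calculator, logger, ice pack or dropper bottle) is moved by more than 40 mm (distance of any of clipboard, marker_black, ink_stamp, calculator, thermo_logger, ice_pack, dropper_bottle from where it was at the start of the episode above 0.04 m).
It also fails if it takes over 72 s, if anything falls off the work surface, if the arm or the gripper's body presses on something with over 40 N, if the wrist force passes 120 N, or if a joint passes its speed limit or range.

## Working session

There is one attempt and no reset: what is moved stays moved. The work goes in short steps, Python scripts to look and compute and a tool call to move; the robot and the scene stay as the last step left them, time stands still between calls to the robot, and variables do not carry over. Pictures are saved under pics/ and viewed, at most 10 in all, crops included, and the job is handed in when it is done.

Besides the shell and the picture viewer there is one more tool, called after "Call:" as name(argument=value, ...), one argument or row to a line, values as JSON. play_rows: Moves the arm, as the interface text tells. Its arguments: {"type":"object","properties":{"plan":{"type":"array","items":{"type":"array"}},"grip_force":{"type":"number"}},"required":["plan"]}

```bash
mkdir -p pics; ls; python3 - <<'E'
from station import ctrl
import cv2,numpy as np,pickle
print(ctrl.observe())
d={}
for n in("scene","top"):
    c=ctrl.capture(n);d[n]=c;cv2.imwrite(f"pics/{n}0.png",c["image"][:,:,::-1]);print(n,np.round(c["intrinsics"],2).tolist(),np.round(c["world_to_cam"],3).tolist())
pickle.dump(d,open("d0.pkl","wb"))
E
```

```text
pics
{'clock': 0.0, 'q': array([ 1.54763504e+00,  2.55760017e-01,  1.07012921e-01, -5.00050081e-04,
       -1.42389776e+00, -2.84611403e-01]), 'dq': array([-0.00032028, -0.00082812,  0.00077834,  0.00023721, -0.00141844,
       -0.00062405]), 'joint_efforts': array([ 7.38956442e-04, -3.86626446e+01,  2.37940228e+01,  5.36494195e+00,
       -6.21666681e-03, -9.87214577e-06]), 'position': array([0.16639415, 0.52370739, 0.23038839]), 'ee_rot': array([ 3.13967962e+00, -4.44084765e-05, -3.07846300e-01]), 'force': array([ 0.67364413, -0.00590014, -0.44817296]), 'ft_torque': array([ 0.02630257, -0.00818296, -0.00260563]), 'finger_force': 0.0, 'finger_gap': 0.9998657781495274}
scene [[536.72, 0.0, 278.11], [0.0, 536.72, 213.93], [0.0, 0.0, 1.0]] [[-0.292, -0.956, 0.016, 0.232], [-0.73, 0.212, -0.65, 0.506], [0.618, -0.201, -0.76, 1.571], [0.0, 0.0, 0.0, 1.0]]
top [[487.04, 0.0, 280.51], [0.0, 487.04, 211.02], [0.0, 0.0, 1.0]] [[0.014, -1.0, -0.01, 0.068], [-0.991, -0.013, -0.135, 0.586], [0.135, 0.012, -0.991, 1.495], [0.0, 0.0, 0.0, 1.0]]
```

View pics/scene0.png

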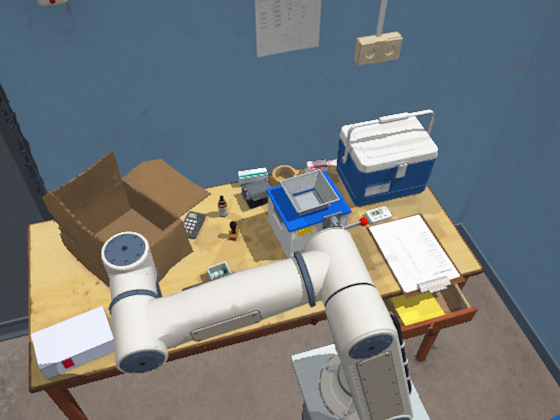

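View pics/top0.png

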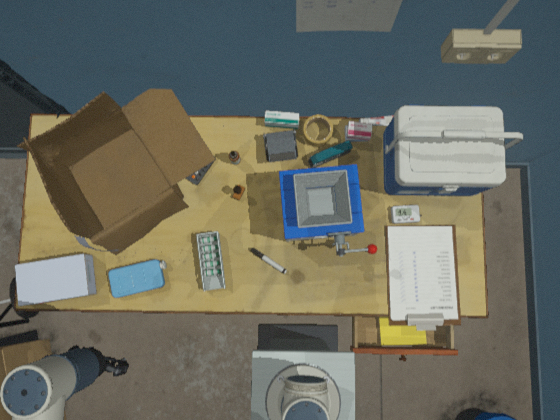

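The scene view shows the arm covering the tray's area. In the top view the tray with its vials is at about (210,262), the blue lid spans (280–362, 167–240), and the red knob is at (372,249) with its hinge near (340,243).

```bash
cat >h.py <<'E'
import numpy as np,cv2
def ray(c,u,v,z):
    """world point on plane z seen at pixel u,v"""
    W=c["world_to_cam"];R=W[:3,:3];o=-R.T@W[:3,3]
    d=R.T@np.linalg.inv(c["intrinsics"])@[u,v,1]
    return o+d*(z-o[2])/d[2]
def px(c,p):
    q=c["world_to_cam"][:3,:3]@p+c["world_to_cam"][:3,3];q=c["intrinsics"]@q;return q[:2]/q[2]
E
python3 - <<'E'
import pickle;from h import *
d=pickle.load(open("d0.pkl","rb"));c=d["top"];im=c["image"];hsv=cv2.cvtColor(im,cv2.COLOR_RGB2HSV)
def big(m,roi):
    u0,v0,u1,v1=roi;k=np.zeros_like(m);k[v0:v1,u0:u1]=m[v0:v1,u0:u1]
    return max(cv2.findContours(k,0,1)[0],key=cv2.contourArea)
b=big(cv2.inRange(hsv,(105,150,60),(125,255,255)),(265,155,380,250))
hull=cv2.convexHull(b);P=np.array([ray(c,*p[0],.167)[:2] for p in hull],np.float32)
print("lid",cv2.minAreaRect(P))
r=big(cv2.inRange(hsv,(0,150,80),(8,255,255)),(350,230,390,265));(u,v),rad=cv2.minEnclosingCircle(r)
print("knob",u,v,rad,ray(c,u,v,.155))
t=im[222:300,180:290];cv2.imwrite("pics/trayc.png",cv2.resize(t,None,fx=7,fy=7,interpolation=cv2.INTER_CUBIC)[:,:,::-1])
E
```

```text
lid ((0.599381685256958, -0.04179104417562485), (0.19837532937526703, 0.22824011743068695), 5.891571998596191)
knob 372.0 249.0 5.000100135803223 [ 0.46270541 -0.18997966  0.155     ]
```

View pics/trayc.png

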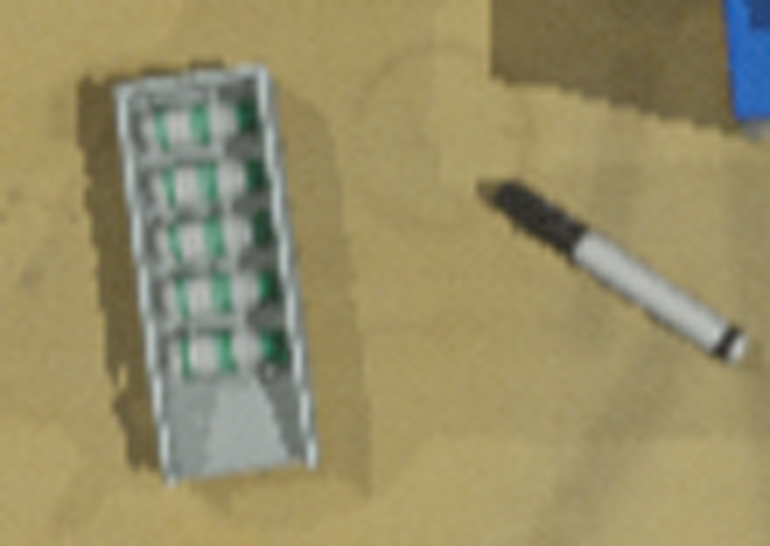

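The crop shows the tray's plain ramp and lip end at the bottom (towards the robot) and its back wall at the top. Corners in crop pixels are (117,88), (268,68), (314,465) and (168,482), and five vials lie across it.

```bash
python3 - <<'E'
import pickle;from h import *
d=pickle.load(open("d0.pkl","rb"));c=d["top"]
C=[(122,92),(264,72),(309,462),(172,477)]
P=np.array([ray(c,180+u/7,222+v/7,z)[:2] for (u,v),z in zip(C,(.038,.038,.042,.042))])
print(P.round(4), [np.linalg.norm(P[i]-P[(i+1)%4]).round(4) for i in range(4)])
b=(P[0]+P[1])/2;l=(P[2]+P[3])/2;a=b-l;print("yaw",np.degrees(np.arctan2(a[1],a[0])),"origin from back",b-a/np.linalg.norm(a)*.082,"mid+6mm",(b+l)/2+a/np.linalg.norm(a)*.006)
f=px(c,[.599,-.042,.212]);print("mouth px expected",f)
E
```

```text
[[0.5058 0.3362]
 [0.5157 0.2727]
 [0.3431 0.2468]
 [0.3357 0.307 ]] [np.float64(0.0643), np.float64(0.1745), np.float64(0.0607), np.float64(0.1726)]
yaw 9.122316201512655 origin from back [0.42976489 0.29141572] mid+6mm [0.43100266 0.29161447]
mouth px expected [322.15889812 198.43455605]
```

Call:
play_rows(
  plan=[
    [[0,0,-10],[0,0,30],0.0],
    [[0,0,-20],[24,-58,40],0.0],
    [[0,0,-30],[48,-115,40],0.0],
    [[0,0,-40],[72,-172,40],0.0],
    [[0,0,-50],[95,-230,40],0.0],
    [[0,0,-60],[118,-287,40],0.0],
    [[0,0,-66.5],[142,-344,40],0.0],
    [[0,0,-66.5],[165,-400,40],0.0],
    [[0,0,-66.5],[188,-457,40],0.0],
    [[0,0,-66.5],[211,-512,40],0.0],
  ],
)

```text
clock: 1.35
position: [0.3777, 0.0102, 0.2713]
ee_rot: [-3.141, 0.0, -1.468]
force: [0.3, 0.7, 0.1]
finger_gap: 0.5
finger_force: 0.0
```

Call:
play_rows(
  plan=[
    [[0,0,0],[21,-50,0],-0.2],
    [[0,0,0],[43,-100,0],-0.2],
    [[0,0,0],[64,-150,0],-0.2],
    [[0,0,0],[85,-199,0],-0.2],
    [[0,0,0],[85,-199,0],-0.2],
    [[0,0,0],[85,-199,0],-0.2],
  ],
)

```text
clock: 2.1
position: [0.4623, -0.1868, 0.2708]
ee_rot: [3.141, 0.001, -1.469]
force: [-0.5, -0.2, 0.4]
finger_gap: 0.601
finger_force: 0.0
```

```bash
python3 - <<'E'
from station import ctrl
import cv2,numpy as np
s=ctrl.observe();print(s["position"],s["ee_rot"],s["q"].round(2))
c=ctrl.capture("wrist");print(c["intrinsics"],c["T_tool_cam"].round(3).tolist());im=c["image"]
hsv=cv2.cvtColor(im,cv2.COLOR_RGB2HSV);m=cv2.inRange(hsv,(0,150,60),(8,255,255))|cv2.inRange(hsv,(172,150,60),(180,255,255))
k=max(cv2.findContours(m,0,1)[0],key=cv2.contourArea);(u,v),r=cv2.minEnclosingCircle(k);print(u,v,r)
K=np.array(c["intrinsics"]);x=(u-K[0,2])/K[0,0];y=(v-K[1,2])/K[1,1];t=np.hypot(x,y)
d=np.r_[np.sin(t)*np.array([x,y])/t,np.cos(t)]
from scipy.spatial.transform import Rotation as R
Rt=R.from_euler('xyz',s["ee_rot"]).as_matrix();T=c["T_tool_cam"];o=s["position"]+Rt@T[:3,3];dw=Rt@T[:3,:3]@d
print("knob",o+dw*(.155-o[2])/dw[2])
cv2.imwrite("pics/w1.png",im[:,:,::-1])
E
```

```text
[ 0.46230086 -0.18682189  0.27076822] [ 3.14052754e+00  5.50627916e-04 -1.46927867e+00] [-0.07  0.14  0.07 -0.   -1.5   0.17]
[[325.1922621    0.         279.3703365 ]
 [  0.         325.1922621  210.55358466]
 [  0.           0.           1.        ]] [[-0.0, -0.953, -0.304, 0.078], [1.0, 0.0, -0.001, 0.0], [0.001, -0.304, 0.953, -0.142], [0.0, 0.0, 0.0, 1.0]]
279.0409851074219 203.59835815429688 17.859264373779297
knob [ 0.46247752 -0.18866385  0.155     ]
```

The wrist view puts the knob at (0.4625, -0.189), which agrees with the top view to within about 1.5 mm. Next I descend and grip it.

Call:
play_rows(
  plan=[
    [[0,0,0],[0,-2,-50],-0.2],
    [[0,0,0],[0,-2,-100],-0.2],
    [[0,0,0],[0,-2,-133],-0.2],
    [[0,0,0],[0,-2,-133],-0.2],
    [[0,0,0],[0,-2,-133],0.6],
    [[0,0,0],[0,-2,-133],0.6],
    [[0,0,0],[0,-2,-133],0.6],
    [[0,0,0],[0,-2,-133],0.6],
  ],
  grip_force=25,
)

```text
clock: 3.15
position: [0.4628, -0.1888, 0.1393]
ee_rot: [-3.14, -0.0, -1.468]
force: [-4.5, 2.1, 6.0]
finger_gap: 0.334
finger_force: 24.9
```

Call:
play_rows(
  plan=[
    [[0,0,0],[0,1.5,15.5],0.6],
    [[0,0,0],[-0.5,5.5,31],0.6],
    [[0,0,0],[-1,12,45],0.6],
    [[0,0,0],[-2,21,58],0.6],
    [[0,0,0],[-3.5,32,69],0.6],
    [[0,0,0],[-4.5,45,78],0.6],
    [[0,0,0],[-6,59,84.5],0.6],
    [[0,0,0],[-7.5,74,88.5],0.6],
    [[0,0,0],[-9,87,90],0.6],
    [[0,0,0],[-9,87,90],0.6],
  ],
)

```text
clock: 4.4
position: [0.4537, -0.1006, 0.229]
ee_rot: [-3.14, 0.0, -1.467]
force: [-2.5, -0.2, 5.9]
finger_gap: 0.331
finger_force: 25.0
```

Call:
play_rows(
  plan=[
    [[0,0,0],[0,0,0],0.6],
    [[0,0,0],[0,0,0],-0.2],
    [[0,0,0],[0,0,0],-0.2],
    [[0,0,0],[0,0,0],-0.2],
    [[0,0,0],[0,0,50],-0.2],
    [[0,0,0],[0,20,75],-0.5],
    [[0,0,10],[-2,75,75],-1],
    [[0,0,20],[-4,130,75],-1],
    [[0,0,30],[-7,190,75],-1],
    [[0,0,40],[-10,245,75],-1],
  ],
)

```text
clock: 5.65
position: [0.4432, 0.1452, 0.3032]
ee_rot: [-3.141, 0.0, -0.764]
force: [1.2, -0.6, 0.6]
finger_gap: 1.0
finger_force: 0.0
```

Call:
play_rows(
  plan=[
    [[0,0,10],[-2,30,0],-1],
    [[0,0,20],[-4,60,0],-1],
    [[0,0,30],[-7,90,0],-1],
    [[0,0,40],[-9,120,-40],-1],
    [[0,0,50],[-11,147,-80],-1],
    [[0,0,53],[-11,147,-80],-1],
    [[0,0,53],[-11,147,-80],-1],
  ],
)

```text
clock: 6.52
position: [0.4325, 0.2903, 0.2228]
ee_rot: [3.141, 0.001, 0.155]
force: [-0.1, 0.8, 0.1]
finger_gap: 0.997
finger_force: 0.0
```

```bash
python3 - <<'E'
from station import ctrl
import cv2,numpy as np
s=ctrl.observe();print(s["position"],s["ee_rot"],s["q"].round(2))
c=ctrl.capture("wrist");t=ctrl.capture("top")["image"][150:290,190:400]
cv2.imwrite("pics/wt.png",np.hstack([c["image"],cv2.resize(np.pad(t,((0,0),(0,0),(0,0))),(240,160)).repeat(1,0) if 0 else np.pad(t,((0,280),(0,0),(0,0)))])[:,:,::-1])
E
```

```text
[0.43252574 0.29034291 0.22279676] [3.14095786e+00 6.70375765e-04 1.54507502e-01] [ 0.89  0.2   0.02  0.   -1.39  0.83]
```

View pics/wt.png

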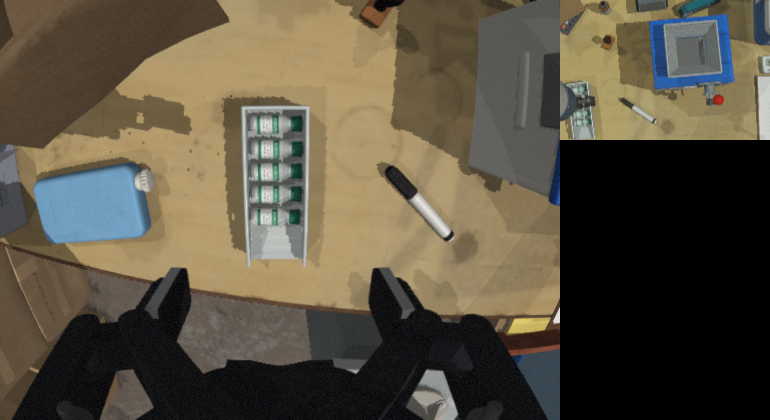

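The wrist view shows the tray centred between the open fingers (u ≈ 277 of 279) and aligned to within 1°. The top inset shows the knob at (718,100), consistent with the lever being upright.

Call:
play_rows(
  plan=[
    [[0,0,0],[0,1.5,-60],-1],
    [[0,0,0],[0,1.5,-120],-1],
    [[0,0,0],[0,1.5,-170],-1],
    [[0,0,0],[0,1.5,-200],-1],
    [[0,0,0],[0,1.5,-215],-1],
    [[0,0,0],[0,1.5,-215],-1],
    [[0,0,0],[0,1.5,-215],-0.4],
    [[0,0,0],[0,1.5,-215],-0.2],
    [[0,0,0],[0,1.5,-215],-0.2],
    [[0,0,0],[0,1.5,-215],-0.2],
  ],
  grip_force=70,
)

```text
clock: 7.88
position: [0.4339, 0.2931, 0.0105]
ee_rot: [-3.139, -0.004, 0.155]
force: [-0.9, 1.2, 6.0]
finger_gap: 0.756
finger_force: 78.6
```

Call:
play_rows(
  plan=[
    [[0,0,0],[0,0,10],-0.2],
    [[0,0,0],[0,0,35],-0.2],
    [[0,0,0],[0,0,75],-0.2],
    [[0,0,0],[0,0,120],-0.2],
    [[0,0,0],[0,0,165],-0.2],
    [[0,0,0],[0,0,210],-0.2],
    [[0,0,0],[0,0,250],-0.2],
    [[0,0,0],[0,0,275],-0.2],
    [[0,0,0],[0,0,285],-0.2],
    [[0,0,0],[0,0,285],-0.2],
  ],
)

```text
clock: 9.12
position: [0.4323, 0.2916, 0.2932]
ee_rot: [-3.141, 0.0, 0.155]
force: [-0.3, 0.4, -3.8]
finger_gap: 0.755
finger_force: 78.4
```

Call:
play_rows(
  plan=[
    [[0,0,-0.5],[6,-12,0],-0.2],
    [[0,0,-1],[22,-40,0],-0.2],
    [[0,0,-1.5],[45,-80,0],-0.2],
    [[0,0,-2],[70,-122,0],-0.2],
    [[0,0,-2.5],[95,-165,0],-0.2],
    [[0,0,-3],[120,-205,0],-0.2],
    [[0,0,-3],[142,-245,0],-0.2],
    [[0,0,-3],[162,-280,0],-0.2],
    [[0,0,-3],[177,-306,0],-0.2],
    [[0,0,-3],[185,-320,0],-0.2],
  ],
)

```text
clock: 10.38
position: [0.6176, -0.0304, 0.2915]
ee_rot: [3.141, 0.003, 0.1]
force: [0.6, 0.3, -3.5]
finger_gap: 0.759
finger_force: 78.3
```

```bash
python3 - <<'E'
from station import ctrl
import cv2,numpy as np
s=ctrl.observe();print(s["position"],s["ee_rot"],s["q"].round(2),s["finger_gap"],s["force"])
a=ctrl.capture("wrist")["image"];b=ctrl.capture("scene")["image"][130:270,220:460]
cv2.imwrite("pics/l1.png",np.vstack([cv2.resize(a,(480,360))[:, :],cv2.resize(b,(480,280))])[60:640][:,:,::-1])
E
```

```text
[ 0.61756822 -0.03040618  0.29150266] [3.14137136 0.00325089 0.10028549] [ 0.2   0.39  0.46 -0.   -1.64  1.47] 0.7591148909767025 [ 0.62629853  0.30896571 -3.45800457]
```

View pics/l1.png

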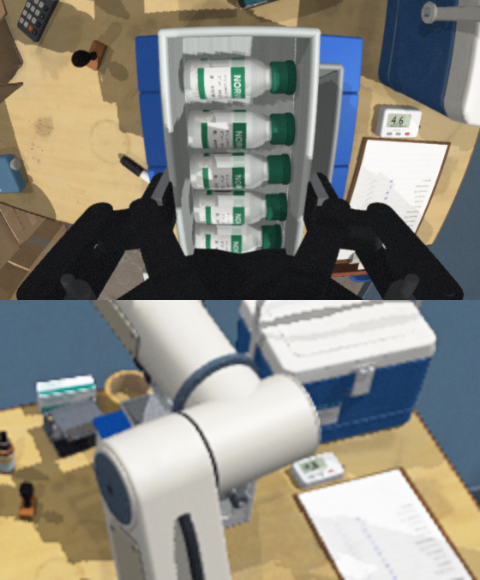

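The wrist view shows all five vials still in the tray, over the blue lid, with their caps at the right. Next I move so the lip is just past the funnel's centre, with a slight tilt.

Call:
play_rows(
  plan=[
    [[0,0,0],[12,0,0],-0.2],
    [[0,0,0],[35,0,0],-0.2],
    [[0.2,-2,0],[62,0,-5],-0.2],
    [[0.4,-4,0],[82,0,-15],-0.2],
    [[0.6,-6,0],[91,0,-25],-0.2],
    [[0.8,-8,0],[93,0,-35],-0.2],
    [[1,-10,0],[93,0,-44],-0.2],
    [[1,-10,0],[93,0,-44],-0.2],
  ],
)

```text
clock: 11.48
position: [0.7091, -0.0276, 0.2484]
ee_rot: [3.141, -0.173, 0.103]
force: [-0.0, -0.4, -3.6]
finger_gap: 0.756
finger_force: 78.2
```

Call:
play_rows(
  plan=[
    [[0.5,-5,0],[-1,-2,1],-0.2],
    [[0.9,-8,0],[-2,-3,2],-0.2],
    [[1.2,-11,0],[-2,-3,3],-0.2],
    [[1.4,-13,0],[-3,-3,4],-0.2],
    [[1.6,-15,0],[-4,-3,6],-0.2],
    [[1.7,-16,0],[-5,-4,7],-0.2],
    [[1.8,-17,0],[-5,-4,8],-0.2],
    [[1.8,-17,0],[-5,-4,8],-0.2],
    [[1.8,-17,0],[-5,-4,8],-0.2],
    [[1.8,-17,0],[-5,-4,8],-0.2],
  ],
)

```text
clock: 12.72
position: [0.7058, -0.0323, 0.2573]
ee_rot: [-3.141, -0.474, 0.102]
force: [-0.0, -0.9, -2.5]
finger_gap: 0.758
finger_force: 78.4
```

```bash
python3 - <<'E'
from station import ctrl
import cv2,numpy as np
s=ctrl.observe();print(s["position"],s["ee_rot"],s["force"])
a=ctrl.capture("wrist")["image"]
cv2.imwrite("pics/p1.png",a[:,:,::-1])
E
```

```text
[ 0.70579888 -0.03233969  0.25727994] [-3.14112997 -0.4736126   0.10210503] [-0.03620809 -0.86463384 -2.4664572 ]
```

View pics/p1.png

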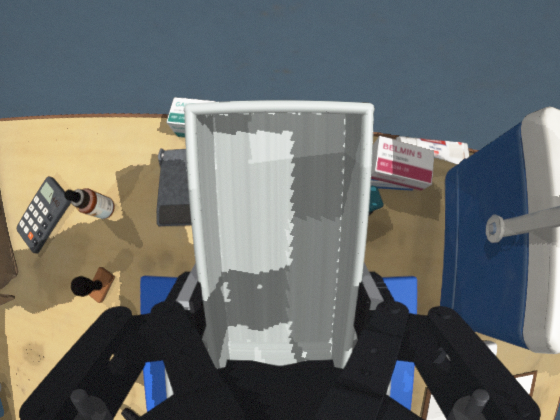

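The visible part of the tray is empty, and the weight fell by about 1.1 N, which is close to five vials (1.23 N). I tilt further to be sure none is caught at the lip.

Call:
play_rows(
  plan=[
    [[0.8,-8,0],[-7,-1,8],-0.2],
    [[1.7,-16,0],[-14,-2,16],-0.2],
    [[2.5,-23,0],[-20,-3,23],-0.2],
    [[2.5,-23,0],[-20,-3,23],-0.2],
    [[2.5,-23,0],[-20,-3,23],-0.2],
    [[1.7,-16,0],[-14,-2,35],-0.2],
    [[0.8,-8,0],[-7,-1,60],-0.2],
    [[0,0,0],[-20,0,70],-0.2],
    [[-1,9,0],[-50,0,70],-0.2],
    [[-2,18,0],[-70,0,70],-0.2],
  ],
)

```text
clock: 14.02
position: [0.6369, -0.0312, 0.3325]
ee_rot: [3.141, -0.161, 0.105]
force: [0.5, 0.1, -2.9]
finger_gap: 0.759
finger_force: 78.6
```

Call:
play_rows(
  plan=[
    [[-1,9.1,0],[-20,15,0],-0.2],
    [[-1,9.1,0],[-45,60,0],-0.2],
    [[-1,9.1,0],[-75,112,0],-0.2],
    [[-1,9.1,0],[-105,162,0],-0.2],
    [[-1,9.1,0],[-130,212,0],-0.2],
    [[-1,9.1,0],[-155,262,0],-0.2],
    [[-1,9.1,0],[-180,305,0],-0.2],
    [[-1,9.1,0],[-200,325,0],-0.2],
    [[-1,9.1,0],[-200,325,0],-0.2],
  ],
)

```text
clock: 15.15
position: [0.4356, 0.2963, 0.3295]
ee_rot: [-3.14, -0.001, 0.108]
force: [1.2, 0.2, -0.8]
finger_gap: 0.756
finger_force: 78.5
```

```bash
python3 - <<'E'
from station import ctrl
import cv2,numpy as np
s=ctrl.observe();print(s["position"],s["ee_rot"],s["force"])
a=ctrl.capture("wrist")["image"];b=ctrl.capture("top")["image"][100:330,180:480];c=ctrl.capture("scene")["image"][150:280,240:400]
cv2.imwrite("pics/p2.png",np.hstack([np.vstack([cv2.resize(b,(480,368)),np.pad(cv2.resize(a,(280,210)),((0,0),(0,200),(0,0)))]),np.pad(cv2.resize(c,(320,260)),((0,318),(0,0),(0,0)))])[:,:,::-1])
E
```

```text
[0.43558822 0.2963184  0.32946571] [-3.13977022e+00 -8.78458565e-04  1.07668550e-01] [ 1.23745457  0.15620363 -0.76128999]
```

View pics/p2.png

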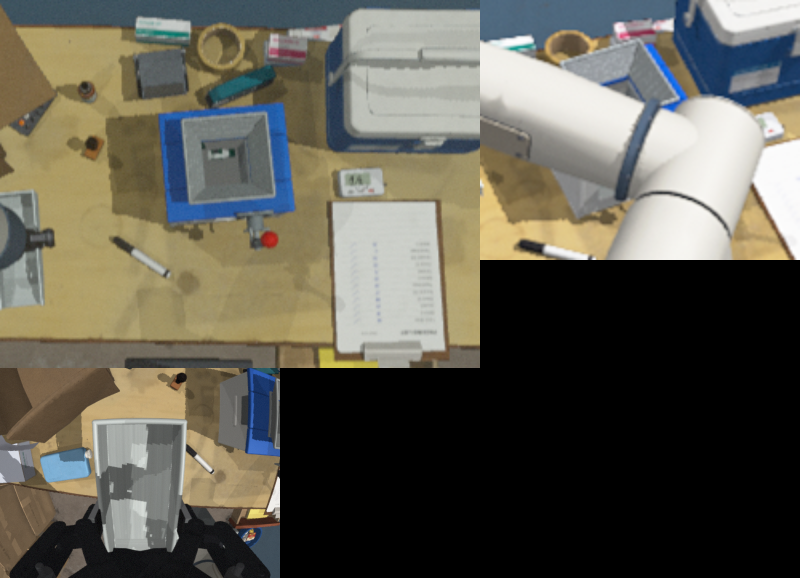

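The tray is empty, nothing lies outside, and one vial is visible through the throat at about (220,152). Now I set the tray down where it stood.

Call:
play_rows(
  plan=[
    [[0,0,0],[0,-2,-55],-0.2],
    [[0,0,0],[0,-4,-115],-0.2],
    [[0,0,0],[0,-4,-175],-0.2],
    [[0,0,0],[0,-4,-235],-0.2],
    [[0,0,0],[0,-4,-280],-0.2],
    [[0,0,0],[0,-4,-305],-0.2],
    [[0,0,0],[0,-4,-313],-0.2],
    [[0,0,0],[0,-4,-316],-0.2],
    [[0,0,0],[0,-4,-319],-0.2],
    [[0,0,0],[0,-4,-319],-0.2],
  ],
  grip_force=70,
)

```text
clock: 16.55
position: [0.4368, 0.2894, 0.0107]
ee_rot: [3.14, -0.001, 0.103]
force: [-1.9, -2.7, 4.4]
finger_gap: 0.756
finger_force: 79.5
```

Call:
play_rows(
  plan=[
    [[0,0,0],[0,0,0],-1],
    [[0,0,0],[0,0,0],-1],
    [[0,0,0],[0,0,0],-1],
    [[0,0,0],[0,0,30],-1],
    [[0,0,0],[0,0,90],-1],
    [[0,0,0],[0,0,150],-1],
    [[0,0,0],[0,0,210],-1],
    [[0,0,0],[0,0,270],-1],
    [[0,0,0],[10,-45,300],-0.5],
    [[0,0,0],[25,-100,310],-0.2],
  ],
)

```text
clock: 17.8
position: [0.4613, 0.1885, 0.3206]
ee_rot: [3.14, -0.002, 0.105]
force: [1.3, -1.2, -0.8]
finger_gap: 0.609
finger_force: 0.0
```

Call:
play_rows(
  plan=[
    [[0,0,0],[15,-55,0],-0.2],
    [[0,0,0],[30,-110,0],-0.2],
    [[0,0,0],[42,-165,0],-0.2],
    [[0,0,0],[55,-220,0],-0.2],
    [[0,0,0],[62,-235,0],-0.2],
    [[0,0,0],[62,-235,0],-0.2],
  ],
)

```text
clock: 18.55
position: [0.5228, -0.047, 0.3178]
ee_rot: [3.139, 0.003, 0.101]
force: [-0.3, 0.4, -0.3]
finger_gap: 0.597
finger_force: 0.0
```

```bash
python3 - <<'E'
from station import ctrl
import cv2,numpy as np
s=ctrl.observe();print(s["position"],s["ee_rot"],s["force"])
a=ctrl.capture("wrist")["image"];b=ctrl.capture("top")["image"][220:310,150:270]
cv2.imwrite("pics/p3.png",np.hstack([a,np.pad(cv2.resize(b,(240,180)),((0,240),(0,0),(0,0)))])[:,:,::-1])
E
```

```text
[ 0.52280347 -0.04704179  0.31783372] [3.13857113e+00 2.81896668e-03 1.01004380e-01] [-0.25968317  0.41232456 -0.34701493]
```

View pics/p3.png

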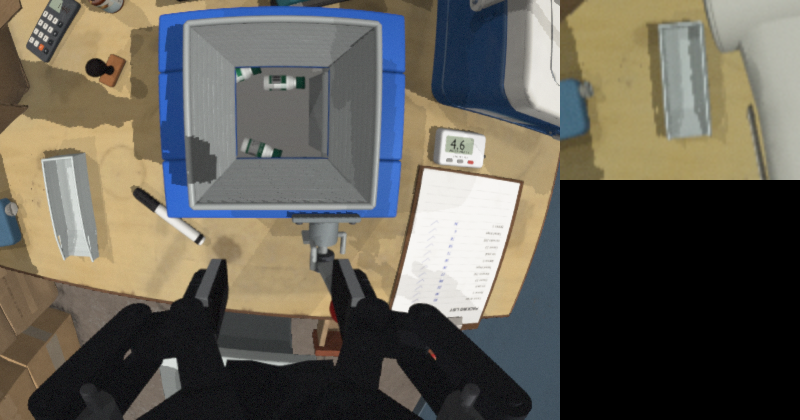

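The wrist view shows vials lying on the container floor through the throat at (285,82), (262,148) and (245,73). The funnel is clear and the tray stands flat. Now I go back to the knob.

Call:
play_rows(
  plan=[
    [[0,0,-10],[-8,-6,0],-0.2],
    [[0,0,-20],[-16,-12,0],-0.2],
    [[0,0,-30],[-24,-18,0],-0.2],
    [[0,0,-40],[-32,-24,0],-0.2],
    [[0,0,-50],[-40,-30,0],-0.2],
    [[0,0,-60],[-48,-36,0],-0.2],
    [[0,0,-70],[-56,-44,0],-0.2],
    [[0,0,-80],[-64,-50,0],-0.2],
    [[0,0,-90],[-69,-54,0],-0.2],
    [[0,0,-90],[-69,-54,0],-0.2],
  ],
)

```text
clock: 19.9
position: [0.4534, -0.0994, 0.3187]
ee_rot: [3.139, 0.002, -1.465]
force: [0.2, -0.1, -0.3]
finger_gap: 0.602
finger_force: 0.0
```

Call:
play_rows(
  plan=[
    [[0,0,0],[0,0,-40],-0.2],
    [[0,0,0],[0,0,-75],-0.2],
    [[0,0,0],[0,0,-88],-0.2],
    [[0,0,0],[0,0,-88],-0.2],
    [[0,0,0],[0,0,-88],0.6],
    [[0,0,0],[0,0,-88],0.6],
    [[0,0,0],[0,0,-88],0.6],
    [[0,0,0],[0,0,-88],0.6],
  ],
  grip_force=25,
)

```text
clock: 20.9
position: [0.4537, -0.1007, 0.232]
ee_rot: [3.14, 0.001, -1.467]
force: [-2.9, 0.2, 5.5]
finger_gap: 0.329
finger_force: 24.5
```

Call:
play_rows(
  plan=[
    [[0,0,0],[1.5,-13,-1.5],0.6],
    [[0,0,0],[3,-28,-5.5],0.6],
    [[0,0,0],[4.5,-42,-12],0.6],
    [[0,0,0],[5.5,-55,-21],0.6],
    [[0,0,0],[7,-66,-32],0.6],
    [[0,0,0],[8,-75,-45],0.6],
    [[0,0,0],[8.5,-82,-60],0.6],
    [[0,0,0],[9,-86,-76],0.6],
    [[0,0,0],[9,-87.5,-93],0.6],
    [[0,0,0],[9,-87.5,-95],0.6],
  ],
)

```text
clock: 22.15
position: [0.4629, -0.1898, 0.1374]
ee_rot: [3.14, -0.002, -1.466]
force: [-11.1, 0.9, 24.0]
finger_gap: 0.325
finger_force: 32.3
```

Call:
play_rows(
  plan=[
    [[0,0,0],[0,0,-1],0.6],
    [[0,0,0],[0,0,-1],0.6],
    [[0,0,0],[0,0,0],-0.2],
    [[0,0,0],[0,0,0],-0.2],
    [[0,0,0],[0,0,0],-0.2],
    [[0,0,0],[0,0,40],-0.2],
    [[0,0,0],[0,0,90],-0.2],
    [[0,0,0],[0,0,150],-0.2],
    [[0,0,0],[-60,0,170],-0.2],
    [[0,0,0],[-60,0,170],-0.2],
  ],
)

```text
clock: 23.4
position: [0.4016, -0.1882, 0.3083]
ee_rot: [-3.138, 0.0, -1.468]
force: [0.1, -0.2, 0.4]
finger_gap: 0.601
finger_force: 0.0
```

```bash
python3 - <<'E'
from station import ctrl
from h import *
s=ctrl.observe();print(s["position"],s["force"])
c=ctrl.capture("top");im=c["image"]
hsv=cv2.cvtColor(im,cv2.COLOR_RGB2HSV);m=cv2.inRange(hsv,(0,150,80),(8,255,255));k=np.zeros_like(m);k[225:265,335:395]=m[225:265,335:395]
cs=cv2.findContours(k,0,1)[0]
print([cv2.minEnclosingCircle(x) for x in cs])
a=ctrl.capture("wrist")["image"]
cv2.imwrite("pics/f.png",np.vstack([cv2.resize(a,(360,270)),cv2.resize(im[120:320,170:470],(360,240))])[:,:,::-1])
E
```

```text
[ 0.40163338 -0.18822393  0.30832128] [ 0.09997904 -0.18522233  0.42520006]
[]
```

View pics/f.png

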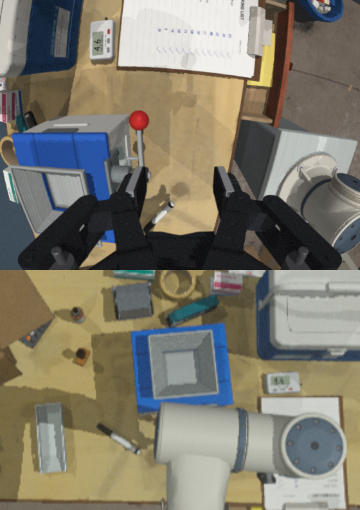

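The lever is level and was pushed onto its stop with 24 N. The flap closes the throat, the tray is flat, and the bystanders I can see in the views are where they were.

```bash
python3 -c "
from station import ctrl
print(ctrl.job_done())"
```

```text
the job is handed in; nothing more can be done
None
```

I handed the job in at about 23 s: the vials are tipped into the container (three seen inside; a weight drop of about 1.1 N against 1.23 N for five, with the tray and funnel clear), the lever is down on its stop with the flap shut, and the tray stands flat; no verdict came back.

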